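# Put the whole kiln posts away in the prop caddy

### The job

Put the four whole kiln posts away in the prop caddy: lay each one flat in the bay made for its length, the shortest post in the shortest bay and so on up to the longest in the longest, setting them down without dropping them. Leave the two broken posts lying where they are.

Things in the scene. Friction and masses are not known exactly. Their poses are not given: they have to be found in the camera images.
- post_50: whole kiln post, a square tube of pale fired clay, 50 mm long, 28 x 28 mm in section (7 mm walls), about 65 g (varies), square-cut at both ends. It lies on the table along its own x axis. Origin at its middle, 14 mm above what it lies on; its z axis points up at the start.
- post_75: whole kiln post, a square tube of pale fired clay, 75 mm long, 28 x 28 mm in section (7 mm walls), about 98 g (varies), square-cut at both ends. It lies on the table along its own x axis. Origin at its middle, 14 mm above what it lies on; its z axis points up at the start.
- post_100: whole kiln post, a square tube of pale fired clay, 100 mm long, 28 x 28 mm in section (7 mm walls), about 130 g (varies), square-cut at both ends. It lies on the table along its own x axis. Origin at its middle, 14 mm above what it lies on; its z axis points up at the start.
- post_125: whole kiln post, a square tube of pale fired clay, 125 mm long, 28 x 28 mm in section (7 mm walls), about 162 g (varies), square-cut at both ends. It lies on the table along its own x axis. Origin at its middle, 14 mm above what it lies on; its z axis points up at the start.
- bay_50: pale wooden bay for the 50 mm post, one of four shallow open trays fixed side by side (68 mm from middle to middle, in any order) in the fixed dark wooden prop caddy: inside 70 mm long (along its own x axis) and 52 mm wide (along its y axis), 6 mm walls whose tops are 12 mm above the table, floor 4 mm above the table. Origin on the table under its middle, z up. The caddy's outer frame (290 x 182 mm) is 16 mm high.
- bay_75: pale wooden bay for the 75 mm post, one of four shallow open trays fixed side by side (68 mm from middle to middle, in any order) in the fixed dark wooden prop caddy: inside 95 mm long (along its own x axis) and 52 mm wide (along its y axis), 6 mm walls whose tops are 12 mm above the table, floor 4 mm above the table. Origin on the table under its middle, z up. The caddy's outer frame (290 x 182 mm) is 16 mm high.
- bay_100: pale wooden bay for the 100 mm post, one of four shallow open trays fixed side by side (68 mm from middle to middle, in any order) in the fixed dark wooden prop caddy: inside 120 mm long (along its own x axis) and 52 mm wide (along its y axis), 6 mm walls whose tops are 12 mm above the table, floor 4 mm above the table. Origin on the table under its middle, z up. The caddy's outer frame (290 x 182 mm) is 16 mm high.
- bay_125: pale wooden bay for the 125 mm post, one of four shallow open trays fixed side by side (68 mm from middle to middle, in any order) in the fixed dark wooden prop caddy: inside 145 mm long (along its own x axis) and 52 mm wide (along its y axis), 6 mm walls whose tops are 12 mm above the table, floor 4 mm above the table. Origin on the table under its middle, z up. The caddy's outer frame (290 x 182 mm) is 16 mm high.
- broken_long: broken kiln post, same clay and 28 x 28 mm section: towards its +x end the top wall and one side wall are snapped off for nearly half its length, so an open step shows from above; 100 mm over its longest part, 110 g. It lies on the table along its own x axis and stays there. Origin at the middle of its outline, 14 mm above the table.
- broken_short: broken kiln post, same clay and 28 x 28 mm section: towards its +x end the top wall and one side wall are snapped off for nearly half its length, so an open step shows from above; 80 mm over its longest part, 80 g. It lies on the table along its own x axis and stays there. Origin at the middle of its outline, 14 mm above the table.
Not all that is in view belongs to the job. Leave any pink, red or turquoise look-alike of the bay_75 alone.

How it is judged:
By the outcome, as a careful person would: the job done as asked, in the order asked, and still so for the second after the job is handed in, with the robot touching nothing.
It also fails if it takes over 99 s, if anything falls off the work surface, if the arm or the gripper's body presses on something with over 40 N, if the wrist force passes 120 N, or if a joint passes its speed limit or range.

### The arm

A 6-joint arm with a two-finger parallel gripper is mounted at the origin on the work surface. World frame = base frame: x ahead of the robot, y to its left, z up, the work surface at z = 0. Lengths are in m, angles in rad, forces in N, time in s.
With the tool pointing down it reaches from about 0.35 to 0.975 m from the base axis. Payload 4.9 kg.
Tool frame: the origin (TCP) lies between the finger pads; the fingertips stand 22 mm ahead of it and the grasp point (between the pads) lies 3 mm ahead of it; z points along the fingers, y is the line along which they close (so a half turn about z gives the same grasp; the last joint's range is limited). The gripper opens to 85 mm and grips with 20 to 120 N. Pads are 22 mm wide; open, the fingers measure 114 mm over their backs; the gripper's body (76 mm by 85 mm) begins 54 mm behind the grasp point. The pads swing forward as they close: fully open they stand 13 mm farther back than shut.
Start: joints at [-1.226, 0.053, 1.613, -0, 1.476, -0.119], TCP at [0.28, -0.559, 0.23] pointing down, gripper open.
Joint ranges: [-3.01, 3.01], [-1.01, 2.22], [0.06, 2.58], [-1.02, 4.17], [0.09, 2.62], [-3.14, 3.14]. Speed limits (rad/s): [2.57, 2.57, 3.14, 3.14, 3.14, 3.14].

### API

Orientations are given as a unit quaternion [w, x, y, z].
In Python, from plant import state, grab_frame, get_calibration, job_done, recognise, regions_of gives the robot as it stands.
- The arm moves only by the tool apply_moves, never from a script. Its argument "targets" is a list of rows, each an object with "translation": the shift along the tool's x, y, z normalised to -1 to 1, where 1 is 100 mm, a list of three; "twist": the turn about the tool's z normalised to -1 to 1, where 1 is 0.1 rad; "hand": the opening, from 0 (shut) to 1 (fully open). A call has 1 to 8 rows; each row shifts and turns the commanded pose from where the row before left it, along the tool's axes as they then stand; what a row does not reach is not made up. A row lasts 1/10 s, in which the tool goes at most 50 mm and 8.59 degrees, less where a joint would pass 70% of its speed; a pose out of reach is approached as far as the arm can. A call with a number of a shift or a turn outside -1 to 1 is refused whole. A call with a gripper value outside its range is refused whole. The fingers move at their own pace and stop on an object; the grip force is fixed at half the most. Time passes only in rows, so rows that do not move let the fingers close. It gives the time, the measured TCP pose, the force, the opening and the grip force at its end, in the units of the state.
- state(): the state, without advancing time (a new reading comes with each control period).
- grab_frame(name): name is "scene" or "top"; returns the picture (400x640x3 uint8, red, green, blue); there is no depth.
- get_calibration(name): a dict with "camera_matrix" (3x3 intrinsics, pixels), "pose" (4x4, takes a point from camera to world coordinates). Camera axes: x right, y up, looking along -z (the intrinsics and any distortion apply to the point x, -y, -z); pixel columns grow to the right and rows downward; lengths in m; the calibration is good to about 2 mm. A picture is of the moment at which its call begins. get_calibration takes no time and is no camera call.
- job_done(): hands the job in; it is judged then, once.
Trained networks look in the newest picture that a camera, given by its name, has taken for a name from the list of things; names that differ only in an ending like _2 or _b are one class to them, and where a whole thing is asked for, a point or a joint stands for the part that bears it (a point fixed in the world has none). Each returns a list of dicts, best first, with "score" (0 to 1); they miss things now and then, are a little off and sometimes report something else, mostly with a low value. They report only what shows in the picture. A call takes as long as a camera call. They do not tell look-alikes from the thing itself.
- recognise(camera, query): "point" ([x, y, z] in m, in world coordinates, good to about 4 mm: the middle of the surface that is visible of it).
- regions_of(camera, query): "pixels" (400x640 bool, what is visible of it).
The state is a dict: "time": time; "joint_pos": joint angles; "joint_vel": joint speeds; "joint_efforts": joint torques, N m; "tool_pos": TCP position; "tool_rot": TCP orientation; "contact_force": force on the tool from outside, world axes, zero at the start; "ft_torque": the same for the moment, N m; "gripper_width": opening from 0.0 (shut) to 1.0 (fully open); "grasp_force": force on a finger pad.
Only numpy, scipy, OpenCV 4.12 (cv2) and the standard library are available. Lean on these libraries where they do the work, as an engineer would, in place of code of your own. Each camera call takes 0.05 s, during which the arm holds its last target. There are 200 camera calls.

## Working session

There is one attempt and no reset: what is moved stays moved. The work goes in short steps, Python scripts to look and compute and a tool call to move; the robot and the scene stay as the last step left them, time stands still between calls to the robot, and variables do not carry over. Pictures are saved under pics/ and viewed, at most 14 in all, crops included, and the job is handed in when it is done.

Besides the shell and the picture viewer there is one more tool, called after ">>>" as name([rows], argument=value, ...), one row to a line, values as JSON. apply_moves: Moves the arm, as the interface text tells. Its arguments: {"type":"object","properties":{"targets":{"type":"array"}},"required":["targets"]}

```bash
mkdir -p pics
python3 - <<'E'
from plant import *
import cv2
for n in("top","scene"):
    f=grab_frame(n); cv2.imwrite(f"pics/{n}0.png",f[:,:,::-1])
    c=get_calibration(n); print(n,c)
s=state();print(s["time"],s["tool_pos"],s["tool_rot"],s["gripper_width"])
E
```

```text
top {'camera_matrix': array([[377.45306025,   0.        , 325.03161731],
       [  0.        , 377.45306025, 204.76720736],
       [  0.        ,   0.        ,   1.        ]]), 'pose': array([[-0.02151509,  0.98831558, -0.15089538,  0.42405687],
       [-0.99905612, -0.02695022, -0.03406688, -0.00659606],
       [-0.03773549,  0.15002   ,  0.98796257,  0.95331324],
       [ 0.        ,  0.        ,  0.        ,  1.        ]])}
scene {'camera_matrix': array([[376.86029034,   0.        , 315.73404637],
       [  0.        , 376.86029034, 196.47341827],
       [  0.        ,   0.        ,   1.        ]]), 'pose': array([[ 0.79927301, -0.46240969,  0.38384885,  0.94129942],
       [ 0.60085663,  0.6271814 , -0.4955954 , -0.46514155],
       [-0.01157475,  0.62675415,  0.77913109,  0.82132085],
       [ 0.        ,  0.        ,  0.        ,  1.        ]])}
0.1 [ 0.2794251  -0.55841531  0.22876505] [-9.25768047e-04  9.73223278e-01  2.29859927e-01 -9.01461849e-05] 1.0026786045615792
```

View pics/top0.png

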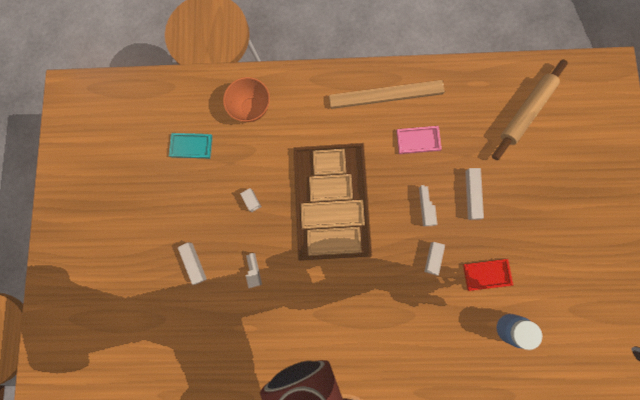

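View pics/scene0.png

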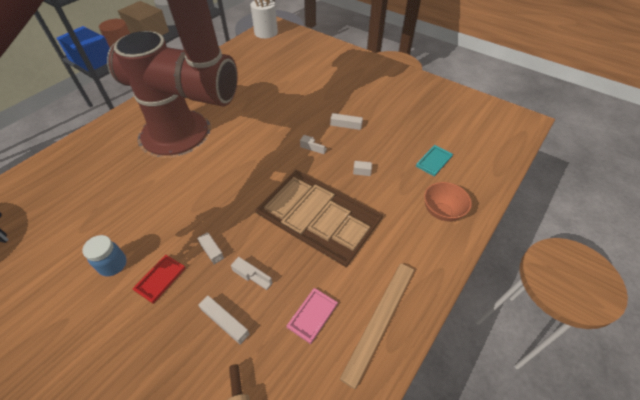

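The top view shows four whole posts at (250,199) shortest, (435,258), (191,263) and (475,193) longest. The stepped, broken ones are at (252,270) and (428,206). The caddy bays run from top to bottom: (330,161) = 50, (331,188) = 75, (332,214) = 125, (334,241) = 100. The teal, pink and red trays are decoys. Next I'll fit box models to the colour masks.

```bash
cat > h.py <<'E'
import numpy as np, cv2
from scipy.optimize import minimize
from plant import *
def proj(n,P):
    c=get_calibration(n);T=np.linalg.inv(c["pose"]);q=np.asarray(P)@T[:3,:3].T+T[:3,3]
    q=q*[1,-1,-1];p=q@c["camera_matrix"].T;return p[:,:2]/p[:,2:]
def unproj(n,uv,z):
    c=get_calibration(n);d=np.linalg.inv(c["camera_matrix"])@[uv[0],uv[1],1]*[1,-1,-1]
    d=c["pose"][:3,:3]@d;o=c["pose"][:3,3];return o+d*(z-o[2])/d[2]
def box(x,y,a,L,W,z0,z1):
    c,s=np.cos(a),np.sin(a)
    return [[x+c*u-s*v,y+s*u+c*v,z] for u in(-L/2,L/2) for v in(-W/2,W/2) for z in(z0,z1)]
def fit(n,mask,uv,L,W=.028,z0=0,z1=.028,a0=None):
    S=8;x0,y0,r=int(uv[0])-60,int(uv[1])-60,120
    m=cv2.resize(mask[y0:y0+r,x0:x0+r].astype(np.float32),None,fx=S,fy=S,interpolation=cv2.INTER_LINEAR)>.5
    def cost(p):
        h=cv2.convexHull(((proj(n,box(p[0],p[1],p[2],L,W,z0,z1))-[x0,y0]+.5)*S).astype(np.float32)).astype(np.int32)
        k=np.zeros(m.shape,np.uint8);cv2.fillConvexPoly(k,h,1);k=k>0
        return 1-(k&m).sum()/(k|m).sum()
    p=unproj(n,uv,z1/2);best=None
    for a in (np.arange(0,np.pi,np.pi/8) if a0 is None else [a0]):
        r_=minimize(cost,[p[0],p[1],a],method="Nelder-Mead",options=dict(initial_simplex=[[p[0],p[1],a],[p[0]+.01,p[1],a],[p[0],p[1]+.01,a],[p[0],p[1],a+.2]]))
        if best is None or r_.fun<best.fun:best=r_
    return best.x,1-best.fun
def comp(mask,uv):
    n,l=cv2.connectedComponents(mask.astype(np.uint8),connectivity=4)
    w=l[int(uv[1])-3:int(uv[1])+4,int(uv[0])-3:int(uv[0])+4];w=w[w>0]
    return l==np.bincount(w).argmax()
def pale(f):
    h=cv2.cvtColor(f,cv2.COLOR_RGB2HSV);return (h[...,1]<75)&(h[...,2]>70)
E
python3 - <<'E'
from h import *
f=cv2.imread("pics/top0.png")[:,:,::-1].copy();g=cv2.imread("pics/scene0.png")[:,:,::-1].copy()
M=pale(f);G=pale(g)
for L,u,v in((50,(250,199),(363,168)),(75,(435,258),(210,248)),(100,(191,263),(346,121)),(125,(475,193),(223,319))):
    for n,m,q in(("top",M,u),("scene",G,v)):
        c=comp(m,q);p,i=fit(n,c,q,L/1000);print(L,n,c.sum(),p.round(4),round(i,3))
h=cv2.cvtColor(f,cv2.COLOR_RGB2HSV)
D=(h[...,2]<75);D[:140]=0;D[265:]=0;D[:,:285]=0;D[:,378:]=0
k=cv2.morphologyEx(D.astype(np.uint8),cv2.MORPH_CLOSE,np.ones((31,31)))
p,i=fit("top",k>0,(332,201),.290,.182,0,.016);print("caddy",p.round(4),i)
for b in((330,161),(331,188),(332,214),(334,241)):print(unproj("top",b,.004).round(4))
for w in("bay_50","bay_75","bay_125","bay_100"):
    grab_frame("top");print(w,[(np.round(r["point"],3),round(r["score"],2)) for r in recognise("top",w)][:4])
cv2.imwrite("pics/c1.png",cv2.resize(f[130:300,160:500],None,fx=2.3,fy=2.3,interpolation=2)[:,:,::-1])
E
```

```text
50 top 258 [0.5854 0.216  0.5003] 0.94
50 scene 238 [0.5885 0.2147 0.5066] 0.94
75 top 438 [ 0.429  -0.2385  2.8628] 0.949Traceback (most recent call last):
  File "<stdin>", line 6, in <module>
  File "h.py", line 22, in fit
    r_=minimize(cost,[p[0],p[1],a],method="Nelder-Mead",options=dict(initial_simplex=[[p[0],p[1],a],[p[0]+.01,p[1],a],[p[0],p[1]+.01,a],[p[0],p[1],a+.2]]))
    res = _minimize_neldermead(fun, x0, args, callback, bounds=bounds,
                               **options)
    fsim[j] = func(sim[j])
              ~~~~^^^^^^^^
    fx = function(np.copy(x), *(wrapper_args + args))
  File "h.py", line 17, in cost
    h=cv2.convexHull(((proj(n,box(p[0],p[1],p[2],L,W,z0,z1))-[x0,y0]+.5)*S).astype(np.float32)).astype(np.int32)
                       ~~~~^^^^^^^^^^^^^^^^^^^^^^^^^^^^^^^^^
  File "h.py", line 5, in proj
    c=get_calibration(n);T=np.linalg.inv(c["pose"]);q=np.asarray(P)@T[:3,:3].T+T[:3,3]
ValueError: time passes only in moves, steps and waits
```

Too many calibration calls in the fit loop, so I'll cache the calibration.

```bash
python3 - <<'E'
s=open("h.py").read()
s=s.replace("c=get_calibration(n)","c=CAL[n]").replace("def proj",'CAL={n:get_calibration(n) for n in("top","scene")}\ndef proj',1)
open("h.py","w").write(s)
E
python3 - <<'E'
from h import *
f=cv2.imread("pics/top0.png")[:,:,::-1].copy();g=cv2.imread("pics/scene0.png")[:,:,::-1].copy()
M=pale(f);G=pale(g)
for L,u,v in((75,(435,258),(210,248)),(100,(191,263),(346,121)),(125,(475,193),(223,319))):
    for n,m,q in(("top",M,u),("scene",G,v)):
        c=comp(m,q);p,i=fit(n,c,q,L/1000);print(L,n,c.sum(),p.round(4),round(i,3))
h=cv2.cvtColor(f,cv2.COLOR_RGB2HSV)
D=(h[...,2]<75);D[:140]=0;D[265:]=0;D[:,:285]=0;D[:,378:]=0
k=cv2.morphologyEx(D.astype(np.uint8),cv2.MORPH_CLOSE,np.ones((31,31)))
p,i=fit("top",k>0,(332,201),.290,.182,0,.016);print("caddy",p.round(4),i)
for b in((330,161),(331,188),(332,214),(334,241)):print(unproj("top",b,.004).round(4))
for w in("bay_50","bay_75","bay_125","bay_100"):
    grab_frame("top");print(w,[(np.round(r["point"],3),round(r["score"],2)) for r in recognise("top",w)][:4])
cv2.imwrite("pics/c1.png",cv2.resize(f[130:300,160:500],None,fx=2.3,fy=2.3,interpolation=2)[:,:,::-1])
print(state()["time"])
E
```

```text
75 top 438 [ 0.429  -0.2385  2.8628] 0.949
75 scene 409 [ 0.4296 -0.2375 -0.2576] 0.945
100 top 613 [0.4298 0.3618 0.4117] 0.957
100 scene 396 [0.4321 0.3603 3.5273] 0.944
125 top 751 [ 0.5863 -0.3464 -0.0259] 0.944
125 scene 908 [ 0.5869 -0.3462  3.1157] 0.966
caddy [0.3066 0.0505 2.7957] 0.33622070334528886
[0.6833 0.0108 0.004 ]
[0.6121 0.0099 0.004 ]
[0.5449 0.009  0.004 ]
[0.4766 0.0056 0.004 ]
bay_50 [(array([ 0.735, -0.219,  0.008]), 0.94), (array([ 0.39 , -0.364,  0.003]), 0.94), (array([0.738, 0.376, 0.001]), 0.86), (array([0.685, 0.013, 0.004]), 0.76)]
bay_75 [(array([0.612, 0.008, 0.005]), 0.77), (array([ 0.734, -0.218,  0.011]), 0.73), (array([ 0.386, -0.364,  0.001]), 0.73), (array([0.686, 0.012, 0.004]), 0.68)]
bay_125 [(array([ 0.736, -0.218,  0.006]), 0.91), (array([0.549, 0.011, 0.004]), 0.79), (array([ 0.387, -0.365,  0.002]), 0.78), (array([0.478, 0.003, 0.   ]), 0.75)]
bay_100 [(array([0.55 , 0.011, 0.005]), 0.97), (array([0.742, 0.378, 0.004]), 0.84), (array([ 0.389, -0.364,  0.   ]), 0.82), (array([0.61 , 0.01 , 0.005]), 0.79)]
0.5
```

View pics/c1.png

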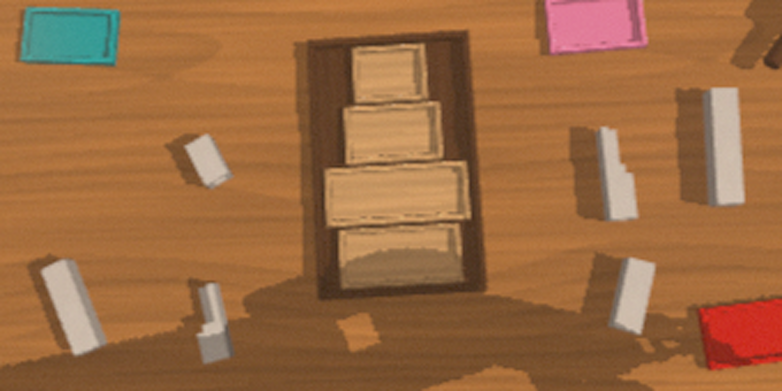

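The crop confirms the choice: the whole posts are at crop (207,160), (632,295), (73,306) and (724,146). The stepped ones at (617,175) and (214,320) are broken. I'll get the caddy pose from its frame corners in both views, and write a move planner.

```bash
cat > plan.py <<'E'
import sys,numpy as np
from plant import state
def pose():
    s=state();w,x,y,z=s["tool_rot"];return np.array(s["tool_pos"]),2*np.arctan2(y,x),s
def plan(tgt,th=None,n=None):
    p,t,s=pose();tgt=np.array(tgt);th=t if th is None else th
    dt=(th-t+np.pi/2)%np.pi-np.pi/2 if abs(th-t)>np.pi/2+.4 else th-t
    d=tgt-p;n=n or int(np.ceil(max(np.linalg.norm(d)/.045,abs(dt)/.1,1)))
    print("t",round(s["time"],2),"p",p.round(4),"th",round(t,3),"dt",round(dt,3),"n",n,"q6",round(s["joint_pos"][5],2),"w",round(s["gripper_width"],2),"F",np.round(s["contact_force"],1))
    pos,a=p.copy(),t
    for i in range(n):
        e=p+d*(i+1)/n-pos;c,k=np.cos(a),np.sin(a)
        v=np.round(np.array([c*e[0]+k*e[1],k*e[0]-c*e[1],-e[2]])*10,2)
        tw=np.round(-(t+dt*(i+1)/n-a)*10,2);print(v.tolist(),tw)
        pos=pos+np.array([c*v[0]+k*v[1],k*v[0]-c*v[1],-v[2]])/10;a-=tw/10
if __name__=="__main__":
    a=[float(x) for x in sys.argv[1:]];plan(a[:3],*(a[3:4] or [None]),n=int(a[4]) if len(a)>4 else None)
E
python3 - <<'E'
from h import *
for n,C in(("top",[(293.9,147.8),(363.5,143.5),(371.3,256.1),(298.7,259.6)]),("scene",[(382,216),(347,262),(257,212),(272,172)])):
    W=np.array([unproj(n,c,.016)[:2] for c in C]);print(n,W.round(3).tolist(),W.mean(0).round(4),[round(float(np.linalg.norm(W[i]-W[i-1])),3) for i in range(4)])
    d=(W[0]+W[1]-W[2]-W[3]);print(np.arctan2(d[1],d[0]))
E
python3 plan.py .587 .2155 .13 .503
```

```text
top [[0.718, 0.103], [0.724, -0.076], [0.437, -0.085], [0.432, 0.094]] [0.5777 0.0088] [0.286, 0.179, 0.287, 0.179]
0.03108388068531488
scene [[0.724, 0.098], [0.727, -0.07], [0.451, -0.088], [0.388, 0.045]] [ 0.5723 -0.0039] [0.341, 0.168, 0.276, 0.147]
0.11592637843869387
t 0.5 p [ 0.2796 -0.5589  0.2299] th 0.464 dt 0.039 n 19 q6 -0.12 w 1.0 F [-0.8  1.1  0. ]
[0.33, -0.29, 0.05] -0.02
[0.32, -0.29, 0.06] -0.02
[0.33, -0.29, 0.05] -0.02
[0.33, -0.29, 0.05] -0.02
[0.33, -0.29, 0.05] -0.02
[0.33, -0.29, 0.06] -0.02
[0.33, -0.29, 0.05] -0.02
[0.33, -0.29, 0.05] -0.03
[0.33, -0.29, 0.05] -0.02
[0.34, -0.28, 0.06] -0.02
[0.33, -0.29, 0.05] -0.02
[0.33, -0.28, 0.05] -0.02
[0.34, -0.28, 0.05] -0.02
[0.33, -0.29, 0.06] -0.02
[0.34, -0.28, 0.05] -0.02
[0.33, -0.28, 0.05] -0.02
[0.34, -0.28, 0.05] -0.02
[0.34, -0.28, 0.06] -0.02
[0.34, -0.28, 0.05] -0.02
```

Sizes match in the top view (287 x 179 mm). Bay centres: 50 (.680,.012), 75 (.612,.010), 125 (.544,.008), 100 (.476,.006), with long-axis angle 1.602.

>>> apply_moves([
  {"translation": [0.33, -0.29, 0], "twist": -0.02, "hand": 1},
  {"translation": [0.33, -0.29, 0], "twist": -0.02, "hand": 1},
  {"translation": [0.33, -0.29, 0], "twist": -0.02, "hand": 1},
  {"translation": [0.33, -0.29, 0], "twist": -0.02, "hand": 1},
  {"translation": [0.33, -0.29, 0], "twist": -0.02, "hand": 1},
  {"translation": [0.33, -0.29, 0], "twist": -0.02, "hand": 1},
  {"translation": [0.33, -0.29, 0], "twist": -0.02, "hand": 1},
  {"translation": [0.33, -0.29, 0], "twist": -0.02, "hand": 1},
])

```text
time: 1.3
tool_pos: [0.41, -0.2308, 0.2302]
tool_rot: [0.0, 0.971, 0.237, 0.0]
contact_force: [1.0, -0.3, -0.6]
gripper_width: 0.997
grasp_force: 0.0
```

>>> apply_moves([
  {"translation": [0.33, -0.29, 0.1], "twist": -0.02, "hand": 1},
  {"translation": [0.33, -0.29, 0.1], "twist": -0.02, "hand": 1},
  {"translation": [0.33, -0.29, 0.1], "twist": -0.02, "hand": 1},
  {"translation": [0.33, -0.29, 0.1], "twist": -0.02, "hand": 1},
  {"translation": [0.33, -0.29, 0.1], "twist": -0.02, "hand": 1},
  {"translation": [0.33, -0.29, 0.1], "twist": -0.02, "hand": 1},
  {"translation": [0.33, -0.29, 0.1], "twist": -0.02, "hand": 1},
  {"translation": [0.33, -0.29, 0.1], "twist": -0.02, "hand": 1},
])

```text
time: 2.1
tool_pos: [0.5349, 0.098, 0.1498]
tool_rot: [0.0, 0.969, 0.246, 0.0]
contact_force: [1.7, -0.9, 0.3]
gripper_width: 0.999
grasp_force: 0.0
```

```bash
python3 plan.py .587 .2155 .09 .503
```

```text
t 2.1 p [0.5349 0.098  0.1498] th 0.496 dt 0.007 n 4 q6 1.12 w 1.0 F [ 1.7 -0.9  0.3]
[0.25, -0.2, 0.15] -0.02
[0.26, -0.19, 0.15] -0.01
[0.25, -0.2, 0.15] -0.02
[0.26, -0.19, 0.15] -0.02
```

>>> apply_moves([
  {"translation": [0.25, -0.2, 0.15], "twist": -0.02, "hand": 1},
  {"translation": [0.26, -0.19, 0.15], "twist": -0.01, "hand": 1},
  {"translation": [0.25, -0.2, 0.15], "twist": -0.02, "hand": 1},
  {"translation": [0.26, -0.19, 0.15], "twist": -0.02, "hand": 1},
  {"translation": [0, 0, 0.2], "twist": 0, "hand": 1},
  {"translation": [0, 0, 0.2], "twist": 0, "hand": 1},
  {"translation": [0, 0, 0.19], "twist": 0, "hand": 1},
  {"translation": [0, 0, 0], "twist": 0, "hand": 0},
])

```text
time: 2.9
tool_pos: [0.5842, 0.2129, 0.0275]
tool_rot: [-0.0, 0.969, 0.249, -0.003]
contact_force: [-0.8, -0.7, -1.2]
gripper_width: 0.861
grasp_force: 0.0
```

>>> apply_moves([
  {"translation": [0, 0, 0], "twist": 0, "hand": 0},
  {"translation": [0, 0, 0], "twist": 0, "hand": 0},
  {"translation": [0, 0, 0], "twist": 0, "hand": 0},
  {"translation": [0, 0, 0], "twist": 0, "hand": 0},
  {"translation": [0, 0, 0], "twist": 0, "hand": 0},
])

```text
time: 3.4
tool_pos: [0.5872, 0.2134, 0.0316]
tool_rot: [0.0, 0.969, 0.249, 0.001]
contact_force: [-0.2, -0.7, 0.3]
gripper_width: 0.001
grasp_force: 0.0
```

It closed on nothing, so I'll look before moving again.

Run:
```python
from plant import *
import cv2
a=grab_frame("top")[130:270,170:370];b=grab_frame("scene")[80:220,270:470]
cv2.imwrite("pics/m1.png",cv2.resize(cv2.vconcat([a,b]),None,fx=2,fy=2,interpolation=2)[:,:,::-1])
```

```text
(no output)
```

View pics/m1.png

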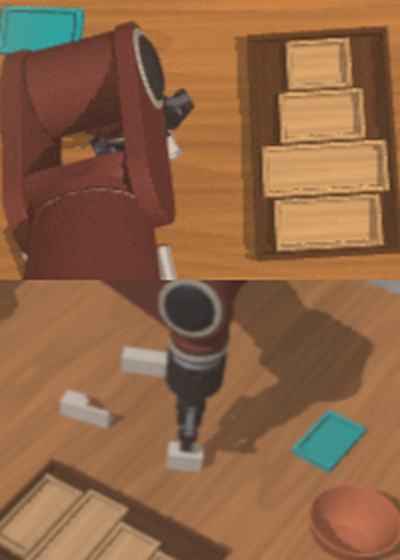

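In the scene crop the post lies at (185,457) in front of, or under, the shut fingertips. I'll measure it again.

Run:
```python
from h import *
g=grab_frame("scene");c=comp(pale(g),(363,171));print(c.sum(),fit("scene",c,(363,168),.05,a0=.5))
print(state()["gripper_width"],state()["grasp_force"],state()["joint_pos"])
print(proj("scene",[[.587,.2134,.0316],[.587,.2134,.01],[.587,.2134,.1]]),proj("top",[[.587,.2134,.0316]]))
cv2.imwrite("pics/m2.png",cv2.resize(g[100:200,310:430],None,fx=6,fy=6,interpolation=2)[:,:,::-1])
```

```text
232 (array([0.58846204, 0.21460187, 0.49753114]), np.float64(0.8886879521077575))
-0.002168567297885629 0.0 [ 2.29625608e-01  2.47004240e-01  1.75034127e+00 -1.37886351e-05
  1.14394341e+00  1.29767660e+00]
[[362.05087119 163.74886348]
 [361.43039577 168.86711556]
 [364.14892118 146.44221705]] [[249.5518912  198.02659787]]
```

View pics/m2.png

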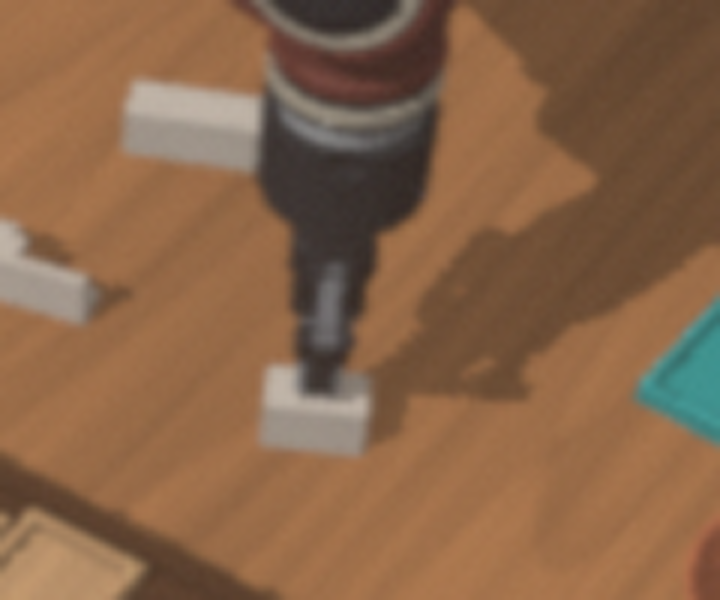

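The shut fingertips sit on top of the post at about z = 0.03, so they reach less far than I assumed. I'll open, go down to TCP z = 0.022 (safe even at the nominal 22 mm fingertip length), and close again.

>>> apply_moves([
  {"translation": [0, 0, 0], "twist": 0, "hand": 1},
  {"translation": [0, 0, 0], "twist": 0, "hand": 1},
  {"translation": [0, 0, 0], "twist": 0, "hand": 1},
  {"translation": [0, 0, 0], "twist": 0, "hand": 1},
  {"translation": [0, 0, 0], "twist": 0, "hand": 1},
  {"translation": [0, 0, 0.05], "twist": 0, "hand": 1},
  {"translation": [0, 0, 0.05], "twist": 0, "hand": 1},
  {"translation": [0, 0, 0], "twist": 0, "hand": 1},
])

```text
time: 4.35
tool_pos: [0.5858, 0.2131, 0.0195]
tool_rot: [-0.0, 0.969, 0.249, -0.001]
contact_force: [-0.3, -0.2, -1.4]
gripper_width: 1.001
grasp_force: 0.0
```

>>> apply_moves([
  {"translation": [0, 0, 0], "twist": 0, "hand": 0},
  {"translation": [0, 0, 0], "twist": 0, "hand": 0},
  {"translation": [0, 0, 0], "twist": 0, "hand": 0},
  {"translation": [0, 0, 0], "twist": 0, "hand": 0},
  {"translation": [0, 0, 0], "twist": 0, "hand": 0},
  {"translation": [0, 0, 0], "twist": 0, "hand": 0},
])

```text
time: 4.95
tool_pos: [0.5872, 0.2135, 0.0215]
tool_rot: [0.0, 0.969, 0.249, 0.001]
contact_force: [0.3, 0.2, 2.4]
gripper_width: 0.302
grasp_force: 59.3
```

Run:
```python
from h import *
g=grab_frame("scene");print(state()["gripper_width"],state()["contact_force"],state()["tool_pos"])
cv2.imwrite("pics/m3.png",cv2.resize(g[100:200,310:430],None,fx=6,fy=6,interpolation=2)[:,:,::-1])
```

```text
0.3033648942316842 [ 0.91640624 -0.80286308  2.71945642] [0.58724197 0.21347065 0.02146719]
```

View pics/m3.png

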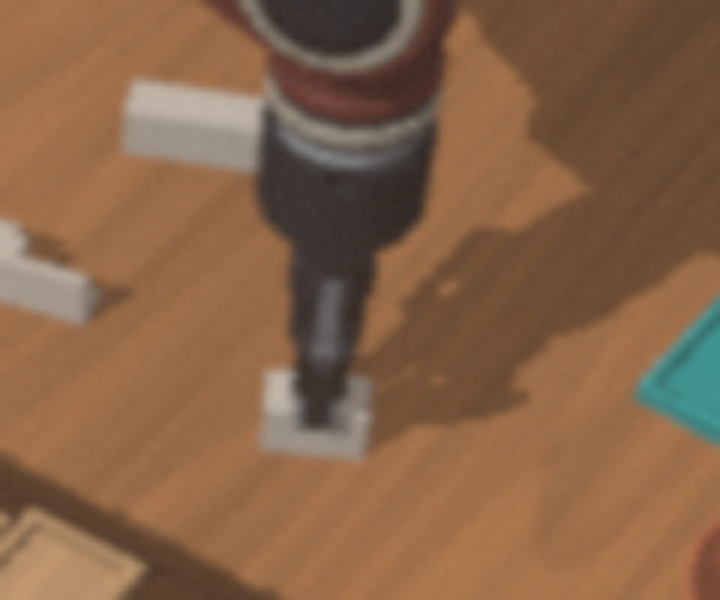

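Gripped: width 0.30 and 59 N, with the tips about 15 mm above the table. Lifting.

>>> apply_moves([
  {"translation": [0, 0, -0.15], "twist": 0, "hand": 0},
  {"translation": [0, 0, -0.25], "twist": 0, "hand": 0},
  {"translation": [0, 0, -0.25], "twist": 0, "hand": 0},
])

```text
time: 5.3
tool_pos: [0.5861, 0.2132, 0.0865]
tool_rot: [-0.0, 0.969, 0.249, -0.001]
contact_force: [-0.5, 0.8, -0.4]
gripper_width: 0.3
grasp_force: 59.1
```

```bash
python3 plan.py .680 .012 .086 1.602
```

```text
t 5.3 p [0.5861 0.2132 0.0865] th 0.503 dt 1.099 n 11 q6 1.3 w 0.3 F [-0.5  0.8 -0.4]
[-0.01, 0.2, 0.0] -1.0
[-0.04, 0.2, 0.0] -1.0
[-0.05, 0.2, 0.0] -1.0
[-0.07, 0.18, 0.0] -1.0
[-0.09, 0.18, 0.0] -1.0
[-0.11, 0.17, 0.0] -1.0
[-0.13, 0.16, 0.0] -0.99
[-0.14, 0.15, 0.0] -1.0
[-0.15, 0.13, 0.0] -1.0
[-0.17, 0.11, 0.0] -1.0
[-0.17, 0.1, 0.01] -1.0
```

>>> apply_moves([
  {"translation": [-0.01, 0.2, 0], "twist": -1, "hand": 0},
  {"translation": [-0.04, 0.2, 0], "twist": -1, "hand": 0},
  {"translation": [-0.05, 0.2, 0], "twist": -1, "hand": 0},
  {"translation": [-0.07, 0.18, 0], "twist": -1, "hand": 0},
  {"translation": [-0.09, 0.18, 0], "twist": -1, "hand": 0},
  {"translation": [-0.11, 0.17, 0], "twist": -1, "hand": 0},
  {"translation": [-0.13, 0.16, 0], "twist": -1, "hand": 0},
  {"translation": [-0.14, 0.15, 0], "twist": -1, "hand": 0},
])

```text
time: 6.1
tool_pos: [0.6552, 0.0659, 0.0865]
tool_rot: [-0.0, 0.794, 0.608, -0.0]
contact_force: [0.2, 1.2, -1.9]
gripper_width: 0.3
grasp_force: 59.1
```

>>> apply_moves([
  {"translation": [-0.15, 0.13, 0], "twist": -1, "hand": 0},
  {"translation": [-0.17, 0.11, 0], "twist": -1, "hand": 0},
  {"translation": [-0.17, 0.1, 0], "twist": -1, "hand": 0},
  {"translation": [0, 0, 0], "twist": 0, "hand": 0},
  {"translation": [0, 0, 0.2], "twist": 0, "hand": 0},
  {"translation": [0, 0, 0.1], "twist": 0, "hand": 0},
  {"translation": [0, 0, 0], "twist": 0, "hand": 0},
])

```text
time: 6.8
tool_pos: [0.6782, 0.0133, 0.0533]
tool_rot: [-0.002, 0.696, 0.718, -0.002]
contact_force: [0.1, -0.5, -0.3]
gripper_width: 0.305
grasp_force: 59.1
```

```bash
python3 plan.py .680 .012 .0275 1.602
python3 - <<'E'
from h import *
a=grab_frame("top")[130:270,270:400];b=grab_frame("scene")[150:290,250:420]
cv2.imwrite("pics/m4.png",cv2.resize(cv2.hconcat([a,b]),None,fx=2.6,fy=4,interpolation=2)[:,:,::-1])
E
```

```text
t 6.8 p [0.6782 0.0133 0.0533] th 1.602 dt -0.0 n 1 q6 -0.12 w 0.31 F [ 0.1 -0.5 -0.3]
[-0.01, 0.02, 0.26] 0.0
```

View pics/m4.png

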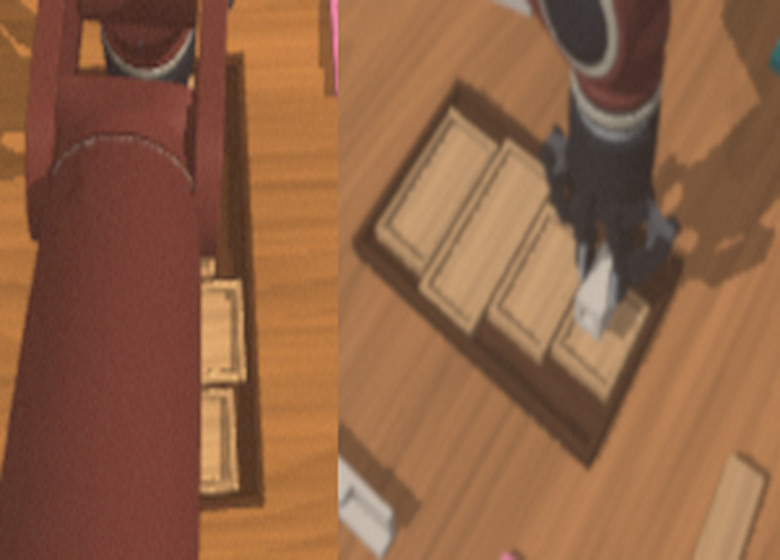

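The post hangs above the 50 bay (scene half, at (598,285)). Lowering gently.

>>> apply_moves([
  {"translation": [0, 0.01, 0.1], "twist": 0, "hand": 0},
  {"translation": [0, 0, 0.1], "twist": 0, "hand": 0},
  {"translation": [0, 0, 0.05], "twist": 0, "hand": 0},
  {"translation": [0, 0, 0], "twist": 0, "hand": 0},
  {"translation": [0, 0, 0], "twist": 0, "hand": 0},
  {"translation": [0, 0, 0], "twist": 0, "hand": 0},
])

```text
time: 7.5
tool_pos: [0.6818, 0.0125, 0.0313]
tool_rot: [0.0, 0.696, 0.718, 0.0]
contact_force: [-0.1, 0.5, -1.0]
gripper_width: 0.298
grasp_force: 59.1
```

>>> apply_moves([
  {"translation": [0, 0, 0.03], "twist": 0, "hand": 0},
  {"translation": [0, 0, 0.02], "twist": 0, "hand": 0},
  {"translation": [0, 0, 0], "twist": 0, "hand": 0},
  {"translation": [0, 0, 0], "twist": 0, "hand": 0},
])

```text
time: 7.9
tool_pos: [0.6814, 0.0125, 0.0258]
tool_rot: [-0.0, 0.696, 0.718, -0.0]
contact_force: [0.3, 0.1, -0.9]
gripper_width: 0.3
grasp_force: 59.1
```

>>> apply_moves([
  {"translation": [0, 0, 0.01], "twist": 0, "hand": 0},
  {"translation": [0, 0, 0.01], "twist": 0, "hand": 0},
  {"translation": [0, 0, 0], "twist": 0, "hand": 0},
])

```text
time: 8.2
tool_pos: [0.6817, 0.0126, 0.0255]
tool_rot: [-0.0, 0.696, 0.718, -0.0]
contact_force: [-5.0, 0.2, 6.5]
gripper_width: 0.3
grasp_force: 60.0
```

Contact force rose to 6.5 N at z = 0.0255, which is the expected height. I'll release and lift.

>>> apply_moves([
  {"translation": [0, 0, 0], "twist": 0, "hand": 0.55},
  {"translation": [0, 0, 0], "twist": 0, "hand": 0.55},
  {"translation": [0, 0, 0], "twist": 0, "hand": 0.55},
  {"translation": [0, 0, -0.15], "twist": 0, "hand": 0.55},
  {"translation": [0, 0, -0.3], "twist": 0, "hand": 0.55},
  {"translation": [0, 0, -0.3], "twist": 0, "hand": 0.55},
])

```text
time: 8.8
tool_pos: [0.6811, 0.0126, 0.0999]
tool_rot: [-0.0, 0.696, 0.718, -0.0]
contact_force: [-0.5, -0.7, -0.0]
gripper_width: 0.552
grasp_force: 0.0
```

```bash
python3 plan.py .4293 -.238 .095 -.268
```

```text
t 8.8 p [0.6811 0.0126 0.0999] th 1.603 dt -1.871 n 19 q6 -0.12 w 0.55 F [-0.5 -0.7 -0. ]
[-0.13, -0.14, 0.0] 0.98
[-0.14, -0.12, 0.01] 0.99
[-0.15, -0.11, -0.0] 0.98
[-0.16, -0.09, 0.0] 0.99
[-0.17, -0.08, 0.0] 0.98
[-0.18, -0.06, 0.01] 0.99
[-0.18, -0.04, -0.0] 0.98
[-0.19, -0.03, 0.0] 0.99
[-0.18, -0.0, 0.0] 0.98
[-0.19, 0.01, 0.01] 0.99
[-0.18, 0.03, -0.0] 0.98
[-0.19, 0.05, 0.0] 0.99
[-0.17, 0.06, 0.0] 0.98
[-0.17, 0.09, 0.01] 0.98
[-0.16, 0.1, -0.0] 0.99
[-0.14, 0.11, 0.0] 0.98
[-0.14, 0.13, 0.0] 0.99
[-0.12, 0.14, 0.01] 0.98
[-0.11, 0.15, -0.0] 0.99
```

>>> apply_moves([
  {"translation": [-0.13, -0.14, 0], "twist": 0.98, "hand": 1},
  {"translation": [-0.14, -0.12, 0], "twist": 0.99, "hand": 1},
  {"translation": [-0.15, -0.11, 0], "twist": 0.98, "hand": 1},
  {"translation": [-0.16, -0.09, 0], "twist": 0.99, "hand": 1},
  {"translation": [-0.17, -0.08, 0], "twist": 0.98, "hand": 1},
  {"translation": [-0.18, -0.06, 0], "twist": 0.99, "hand": 1},
  {"translation": [-0.18, -0.04, 0], "twist": 0.98, "hand": 1},
  {"translation": [-0.19, -0.03, 0], "twist": 0.99, "hand": 1},
])

```text
time: 9.6
tool_pos: [0.575, -0.0937, 0.1002]
tool_rot: [0.0, 0.919, 0.394, 0.001]
contact_force: [0.2, -0.1, 0.4]
gripper_width: 0.996
grasp_force: 0.0
```

>>> apply_moves([
  {"translation": [-0.18, 0, 0], "twist": 0.98, "hand": 1},
  {"translation": [-0.19, 0.01, 0], "twist": 0.99, "hand": 1},
  {"translation": [-0.18, 0.03, 0], "twist": 0.98, "hand": 1},
  {"translation": [-0.19, 0.05, 0], "twist": 0.99, "hand": 1},
  {"translation": [-0.17, 0.06, 0], "twist": 0.98, "hand": 1},
  {"translation": [-0.17, 0.09, 0], "twist": 0.98, "hand": 1},
  {"translation": [-0.16, 0.1, 0], "twist": 0.99, "hand": 1},
  {"translation": [-0.14, 0.11, 0], "twist": 0.98, "hand": 1},
])

```text
time: 10.4
tool_pos: [0.4697, -0.1991, 0.1001]
tool_rot: [0.0, 1.0, 0.012, 0.001]
contact_force: [0.7, -1.0, 0.2]
gripper_width: 1.001
grasp_force: 0.0
```

>>> apply_moves([
  {"translation": [-0.14, 0.13, 0], "twist": 0.99, "hand": 1},
  {"translation": [-0.12, 0.14, 0], "twist": 0.98, "hand": 1},
  {"translation": [-0.11, 0.15, 0], "twist": 0.99, "hand": 1},
  {"translation": [0, 0, 0], "twist": 0, "hand": 1},
  {"translation": [0, 0, 0], "twist": 0, "hand": 1},
])

```text
time: 10.9
tool_pos: [0.4303, -0.238, 0.0998]
tool_rot: [0.0, 0.991, -0.133, 0.001]
contact_force: [0.6, 0.0, 0.1]
gripper_width: 1.001
grasp_force: 0.0
```

```bash
python3 plan.py .4293 -.238 .02 -.268
python3 - <<'E'
from h import *
g=grab_frame("scene")
cv2.imwrite("pics/m5.png",cv2.resize(g[150:300,150:400],None,fx=3,fy=3,interpolation=2)[:,:,::-1])
E
```

```text
t 10.9 p [ 0.4303 -0.238   0.0998] th -0.268 dt -0.0 n 2 q6 1.18 w 1.0 F [0.6 0.  0.1]
[-0.0, 0.0, 0.4] 0.0
[-0.01, 0.0, 0.4] 0.0
```

View pics/m5.png

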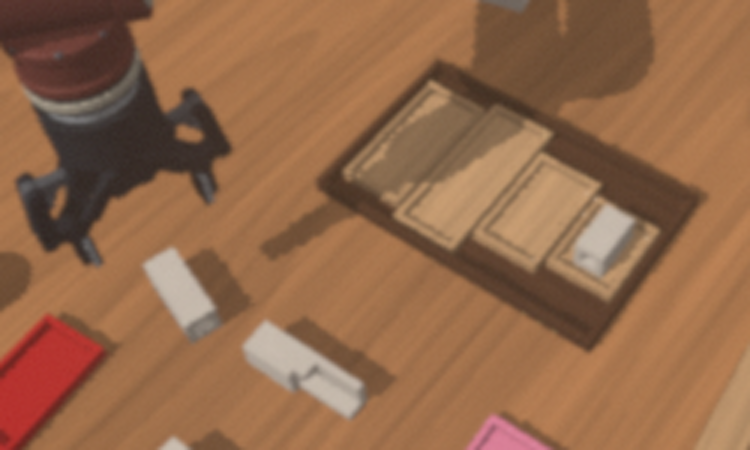

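Post 50 lies squarely in its bay at (601,238), and the open gripper stands over post 75 at (180,295). Descending.

>>> apply_moves([
  {"translation": [0, 0, 0.3], "twist": 0, "hand": 1},
  {"translation": [0, 0, 0.3], "twist": 0, "hand": 1},
  {"translation": [0, 0, 0.15], "twist": 0, "hand": 1},
  {"translation": [0, 0, 0.04], "twist": 0, "hand": 1},
  {"translation": [0, 0, 0], "twist": 0, "hand": 0},
  {"translation": [0, 0, 0], "twist": 0, "hand": 0},
  {"translation": [0, 0, 0], "twist": 0, "hand": 0},
  {"translation": [0, 0, 0], "twist": 0, "hand": 0},
])

```text
time: 11.75
tool_pos: [0.4307, -0.2383, 0.0211]
tool_rot: [0.0, 0.991, -0.134, 0.001]
contact_force: [0.3, 3.3, 0.8]
gripper_width: 0.323
grasp_force: 0.4
```

>>> apply_moves([
  {"translation": [0, 0, 0], "twist": 0, "hand": 0},
])

```text
time: 11.85
tool_pos: [0.4309, -0.2385, 0.0214]
tool_rot: [0.001, 0.991, -0.134, 0.001]
contact_force: [-0.0, 0.6, 4.7]
gripper_width: 0.299
grasp_force: 59.4
```

>>> apply_moves([
  {"translation": [0, 0, 0], "twist": 0, "hand": 0},
  {"translation": [0, 0, -0.15], "twist": 0, "hand": 0},
  {"translation": [0, 0, -0.3], "twist": 0, "hand": 0},
  {"translation": [0, 0, -0.3], "twist": 0, "hand": 0},
  {"translation": [0, 0, 0], "twist": 0, "hand": 0},
])

```text
time: 12.35
tool_pos: [0.4324, -0.2398, 0.0996]
tool_rot: [0.002, 0.991, -0.134, 0.004]
contact_force: [-1.0, -0.8, -0.2]
gripper_width: 0.296
grasp_force: 59.2
```

```bash
python3 plan.py .612 .010 .097 1.602
```

```text
t 12.35 p [ 0.4324 -0.2398  0.0996] th -0.268 dt 1.87 n 19 q6 1.18 w 0.3 F [-1.  -0.8 -0.2]
[0.06, -0.15, 0.0] -0.98
[0.07, -0.15, 0.0] -0.99
[0.08, -0.14, 0.0] -0.98
[0.1, -0.12, 0.01] -0.99
[0.11, -0.12, -0.0] -0.98
[0.12, -0.11, -0.0] -0.99
[0.13, -0.09, -0.0] -0.98
[0.14, -0.09, 0.0] -0.98
[0.15, -0.06, 0.0] -0.99
[0.15, -0.06, 0.0] -0.98
[0.16, -0.03, 0.0] -0.99
[0.16, -0.02, 0.01] -0.98
[0.16, -0.01, -0.0] -0.99
[0.17, 0.01, -0.0] -0.98
[0.15, 0.03, 0.0] -0.98
[0.16, 0.04, 0.0] -0.99
[0.15, 0.06, 0.0] -0.98
[0.15, 0.07, 0.0] -0.99
[0.14, 0.08, 0.01] -0.98
```

>>> apply_moves([
  {"translation": [0.06, -0.15, 0], "twist": -0.98, "hand": 0},
  {"translation": [0.07, -0.15, 0], "twist": -0.99, "hand": 0},
  {"translation": [0.08, -0.14, 0], "twist": -0.98, "hand": 0},
  {"translation": [0.1, -0.12, 0], "twist": -0.99, "hand": 0},
  {"translation": [0.11, -0.12, 0], "twist": -0.98, "hand": 0},
  {"translation": [0.12, -0.11, 0], "twist": -0.99, "hand": 0},
  {"translation": [0.13, -0.09, 0], "twist": -0.98, "hand": 0},
  {"translation": [0.14, -0.09, 0], "twist": -0.98, "hand": 0},
])

```text
time: 13.15
tool_pos: [0.5045, -0.1316, 0.0934]
tool_rot: [-0.001, 0.966, 0.258, -0.001]
contact_force: [-0.2, 0.4, -1.4]
gripper_width: 0.302
grasp_force: 59.2
```

>>> apply_moves([
  {"translation": [0.15, -0.06, 0], "twist": -0.99, "hand": 0},
  {"translation": [0.15, -0.06, 0], "twist": -0.98, "hand": 0},
  {"translation": [0.16, -0.03, 0], "twist": -0.99, "hand": 0},
  {"translation": [0.16, -0.02, 0], "twist": -0.98, "hand": 0},
  {"translation": [0.16, -0.01, 0], "twist": -0.99, "hand": 0},
  {"translation": [0.17, 0.01, 0], "twist": -0.98, "hand": 0},
  {"translation": [0.15, 0.03, 0], "twist": -0.98, "hand": 0},
  {"translation": [0.16, 0.04, 0], "twist": -0.99, "hand": 0},
])

```text
time: 13.95
tool_pos: [0.5805, -0.027, 0.0933]
tool_rot: [-0.001, 0.793, 0.609, -0.001]
contact_force: [0.3, 0.5, -0.9]
gripper_width: 0.3
grasp_force: 59.2
```

>>> apply_moves([
  {"translation": [0.15, 0.06, 0], "twist": -0.98, "hand": 0},
  {"translation": [0.15, 0.07, 0], "twist": -0.99, "hand": 0},
  {"translation": [0.14, 0.08, 0], "twist": -0.98, "hand": 0},
  {"translation": [0, 0, 0], "twist": 0, "hand": 0},
  {"translation": [0, 0, 0.25], "twist": 0, "hand": 0},
  {"translation": [0, 0, 0], "twist": 0, "hand": 0},
  {"translation": [0, 0, 0], "twist": 0, "hand": 0},
])

```text
time: 14.65
tool_pos: [0.6076, 0.012, 0.0686]
tool_rot: [-0.001, 0.697, 0.717, -0.001]
contact_force: [0.5, -0.9, -0.7]
gripper_width: 0.296
grasp_force: 59.2
```

```bash
python3 plan.py .612 .010 .030 1.602
```

```text
t 14.65 p [0.6076 0.012  0.0686] th 1.6 dt 0.002 n 1 q6 -0.13 w 0.3 F [ 0.5 -0.9 -0.7]
[-0.02, 0.04, 0.39] -0.02
```

>>> apply_moves([
  {"translation": [-0.02, 0.04, 0.2], "twist": 0, "hand": 0},
  {"translation": [0, 0, 0.13], "twist": 0, "hand": 0},
  {"translation": [0, 0, 0.05], "twist": 0, "hand": 0},
  {"translation": [0, 0, 0.02], "twist": 0, "hand": 0},
  {"translation": [0, 0, 0.02], "twist": 0, "hand": 0},
  {"translation": [0, 0, 0], "twist": 0, "hand": 0},
  {"translation": [0, 0, 0], "twist": 0, "hand": 0},
])

```text
time: 15.35
tool_pos: [0.6136, 0.0105, 0.0286]
tool_rot: [0.0, 0.696, 0.718, 0.0]
contact_force: [0.4, -0.0, -1.1]
gripper_width: 0.296
grasp_force: 59.3
```

>>> apply_moves([
  {"translation": [0, 0, 0.02], "twist": 0, "hand": 0},
  {"translation": [0, 0, 0.01], "twist": 0, "hand": 0},
  {"translation": [0, 0, 0.01], "twist": 0, "hand": 0},
  {"translation": [0, 0, 0], "twist": 0, "hand": 0},
  {"translation": [0, 0, 0], "twist": 0, "hand": 0},
])

```text
time: 15.85
tool_pos: [0.6134, 0.0105, 0.0254]
tool_rot: [-0.0, 0.696, 0.718, -0.0]
contact_force: [-3.0, 0.3, 6.6]
gripper_width: 0.299
grasp_force: 60.1
```

Contact. Releasing and lifting.

>>> apply_moves([
  {"translation": [0, 0, 0], "twist": 0, "hand": 0.55},
  {"translation": [0, 0, 0], "twist": 0, "hand": 0.55},
  {"translation": [0, 0, 0], "twist": 0, "hand": 0.55},
  {"translation": [0, 0, -0.15], "twist": 0, "hand": 0.55},
  {"translation": [0, 0, -0.3], "twist": 0, "hand": 0.55},
  {"translation": [0, 0, -0.3], "twist": 0, "hand": 0.55},
])

```text
time: 16.45
tool_pos: [0.6127, 0.0106, 0.1]
tool_rot: [-0.0, 0.696, 0.718, -0.0]
contact_force: [0.3, 0.1, 0.2]
gripper_width: 0.544
grasp_force: 0.0
```

```bash
python3 plan.py .431 .361 .1 .40
```

```text
t 16.45 p [0.6127 0.0106 0.1   ] th 1.602 dt -1.202 n 13 q6 -0.14 w 0.54 F [0.3 0.1 0.2]
[0.27, -0.13, -0.0] 0.92
[0.26, -0.16, -0.0] 0.93
[0.25, -0.18, -0.0] 0.92
[0.23, -0.2, -0.0] 0.93
[0.2, -0.22, -0.0] 0.92
[0.19, -0.24, -0.0] 0.93
[0.16, -0.26, -0.0] 0.92
[0.14, -0.27, -0.0] 0.93
[0.12, -0.28, -0.0] 0.92
[0.09, -0.29, -0.0] 0.92
[0.06, -0.3, -0.0] 0.93
[0.03, -0.3, -0.0] 0.92
[0.0, -0.3, -0.0] 0.93
```

>>> apply_moves([
  {"translation": [0.27, -0.13, 0], "twist": 0.92, "hand": 1},
  {"translation": [0.26, -0.16, 0], "twist": 0.93, "hand": 1},
  {"translation": [0.25, -0.18, 0], "twist": 0.92, "hand": 1},
  {"translation": [0.23, -0.2, 0], "twist": 0.93, "hand": 1},
  {"translation": [0.2, -0.22, 0], "twist": 0.92, "hand": 1},
  {"translation": [0.19, -0.24, 0], "twist": 0.93, "hand": 1},
  {"translation": [0.16, -0.26, 0], "twist": 0.92, "hand": 1},
  {"translation": [0.14, -0.27, 0], "twist": 0.93, "hand": 1},
])

```text
time: 17.25
tool_pos: [0.5004, 0.2272, 0.1002]
tool_rot: [0.0, 0.909, 0.416, 0.001]
contact_force: [-0.1, -0.1, -0.6]
gripper_width: 1.0
grasp_force: 0.0
```

>>> apply_moves([
  {"translation": [0.12, -0.28, 0], "twist": 0.92, "hand": 1},
  {"translation": [0.09, -0.29, 0], "twist": 0.92, "hand": 1},
  {"translation": [0.06, -0.3, 0], "twist": 0.93, "hand": 1},
  {"translation": [0.03, -0.3, 0], "twist": 0.92, "hand": 1},
  {"translation": [0, -0.3, 0], "twist": 0.93, "hand": 1},
  {"translation": [0, 0, 0], "twist": 0, "hand": 1},
  {"translation": [0, 0, 0], "twist": 0, "hand": 1},
])

```text
time: 17.95
tool_pos: [0.4313, 0.3611, 0.0998]
tool_rot: [0.0, 0.98, 0.2, 0.001]
contact_force: [-0.1, 0.4, -0.2]
gripper_width: 1.001
grasp_force: 0.0
```

```bash
python3 plan.py .431 .361 .021 .40
python3 - <<'E'
from h import *
g=grab_frame("scene")
cv2.imwrite("pics/m6.png",cv2.resize(g[80:280,220:440],None,fx=3,fy=3,interpolation=2)[:,:,::-1])
E
```

```text
t 17.95 p [0.4313 0.3611 0.0998] th 0.402 dt -0.002 n 2 q6 1.73 w 1.0 F [-0.1  0.4 -0.2]
[-0.0, -0.0, 0.39] 0.01
[-0.0, -0.0, 0.4] 0.01
```

View pics/m6.png

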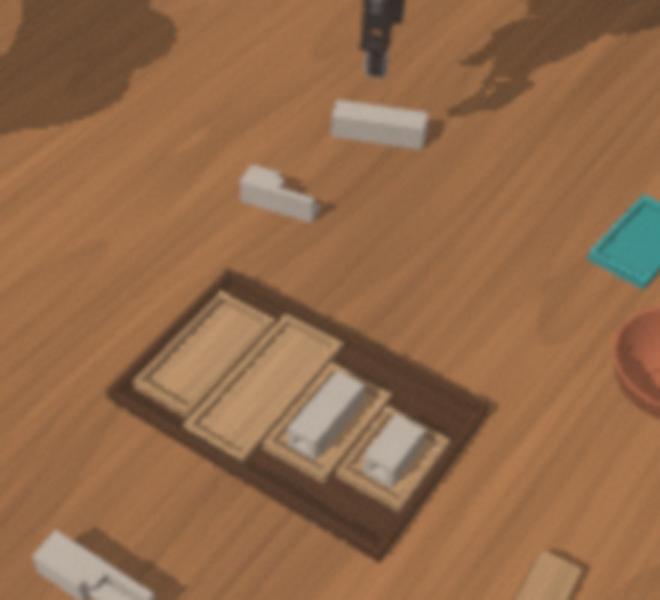

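Both short posts are seated in their bays at (330,410) and (400,445), and the fingers stand above post 100 at (380,122). Descending.

>>> apply_moves([
  {"translation": [0, 0, 0.3], "twist": 0, "hand": 1},
  {"translation": [0, 0, 0.3], "twist": 0, "hand": 1},
  {"translation": [0, 0, 0.15], "twist": 0, "hand": 1},
  {"translation": [0, 0, 0.04], "twist": 0, "hand": 1},
  {"translation": [0, 0, 0], "twist": 0, "hand": 0},
  {"translation": [0, 0, 0], "twist": 0, "hand": 0},
  {"translation": [0, 0, 0], "twist": 0, "hand": 0},
  {"translation": [0, 0, 0], "twist": 0, "hand": 0},
])

```text
time: 18.8
tool_pos: [0.432, 0.3613, 0.0212]
tool_rot: [-0.001, 0.98, 0.199, 0.001]
contact_force: [0.6, -0.6, 0.8]
gripper_width: 0.331
grasp_force: 0.1
```

>>> apply_moves([
  {"translation": [0, 0, 0], "twist": 0, "hand": 0},
  {"translation": [0, 0, 0], "twist": 0, "hand": 0},
])

```text
time: 19.0
tool_pos: [0.4323, 0.3614, 0.0216]
tool_rot: [-0.0, 0.98, 0.199, 0.001]
contact_force: [-1.3, -0.6, 6.1]
gripper_width: 0.295
grasp_force: 59.6
```

>>> apply_moves([
  {"translation": [0, 0, -0.15], "twist": 0, "hand": 0},
  {"translation": [0, 0, -0.3], "twist": 0, "hand": 0},
  {"translation": [0, 0, -0.3], "twist": 0, "hand": 0},
  {"translation": [0, 0, 0], "twist": 0, "hand": 0},
  {"translation": [0, 0, 0], "twist": 0, "hand": 0},
])

```text
time: 19.5
tool_pos: [0.4314, 0.3609, 0.0957]
tool_rot: [-0.0, 0.98, 0.199, 0.001]
contact_force: [-0.6, -0.4, -1.2]
gripper_width: 0.3
grasp_force: 59.2
```

```bash
python3 plan.py .476 .006 .097 1.602
```

```text
t 19.5 p [0.4314 0.3609 0.0957] th 0.4 dt 1.202 n 13 q6 1.74 w 0.3 F [-0.6 -0.4 -1.2]
[-0.07, 0.26, -0.0] -0.92
[-0.1, 0.26, -0.0] -0.93
[-0.13, 0.25, -0.0] -0.92
[-0.14, 0.23, -0.0] -0.93
[-0.17, 0.22, -0.01] -0.92
[-0.18, 0.21, 0.0] -0.93
[-0.2, 0.18, 0.0] -0.92
[-0.22, 0.17, 0.0] -0.93
[-0.24, 0.14, 0.0] -0.92
[-0.24, 0.13, -0.0] -0.93
[-0.26, 0.1, -0.0] -0.92
[-0.26, 0.07, -0.0] -0.93
[-0.27, 0.05, -0.0] -0.92
```

>>> apply_moves([
  {"translation": [-0.07, 0.26, 0], "twist": -0.92, "hand": 0},
  {"translation": [-0.1, 0.26, 0], "twist": -0.93, "hand": 0},
  {"translation": [-0.13, 0.25, 0], "twist": -0.92, "hand": 0},
  {"translation": [-0.14, 0.23, 0], "twist": -0.93, "hand": 0},
  {"translation": [-0.17, 0.22, 0], "twist": -0.92, "hand": 0},
  {"translation": [-0.18, 0.21, 0], "twist": -0.93, "hand": 0},
  {"translation": [-0.2, 0.18, 0], "twist": -0.92, "hand": 0},
  {"translation": [-0.22, 0.17, 0], "twist": -0.93, "hand": 0},
])

```text
time: 20.3
tool_pos: [0.4572, 0.1411, 0.0926]
tool_rot: [-0.001, 0.841, 0.541, -0.002]
contact_force: [0.9, -0.5, -1.0]
gripper_width: 0.3
grasp_force: 59.3
```

>>> apply_moves([
  {"translation": [-0.24, 0.14, 0], "twist": -0.92, "hand": 0},
  {"translation": [-0.24, 0.13, 0], "twist": -0.93, "hand": 0},
  {"translation": [-0.26, 0.1, 0], "twist": -0.92, "hand": 0},
  {"translation": [-0.26, 0.07, 0], "twist": -0.93, "hand": 0},
  {"translation": [-0.27, 0.05, 0], "twist": -0.92, "hand": 0},
  {"translation": [0, 0, 0.25], "twist": 0, "hand": 0},
  {"translation": [0, 0, 0], "twist": 0, "hand": 0},
  {"translation": [0, 0, 0], "twist": 0, "hand": 0},
])

```text
time: 21.1
tool_pos: [0.4737, 0.0065, 0.068]
tool_rot: [-0.002, 0.696, 0.718, -0.001]
contact_force: [0.6, -0.5, -1.1]
gripper_width: 0.299
grasp_force: 59.3
```

```bash
python3 plan.py .476 .006 .029 1.602
```

```text
t 21.1 p [0.4737 0.0065 0.068 ] th 1.602 dt 0.0 n 1 q6 -0.17 w 0.3 F [ 0.6 -0.5 -1.1]
[-0.01, 0.02, 0.39] -0.0
```

>>> apply_moves([
  {"translation": [0, 0.02, 0.2], "twist": 0, "hand": 0},
  {"translation": [0, 0, 0.13], "twist": 0, "hand": 0},
  {"translation": [0, 0, 0.05], "twist": 0, "hand": 0},
  {"translation": [0, 0, 0.02], "twist": 0, "hand": 0},
  {"translation": [0, 0, 0.02], "twist": 0, "hand": 0},
  {"translation": [0, 0, 0], "twist": 0, "hand": 0},
  {"translation": [0, 0, 0], "twist": 0, "hand": 0},
])

```text
time: 21.8
tool_pos: [0.478, 0.0062, 0.0285]
tool_rot: [0.0, 0.696, 0.718, 0.0]
contact_force: [0.5, 0.8, -2.2]
gripper_width: 0.299
grasp_force: 59.3
```

>>> apply_moves([
  {"translation": [0, 0, 0.02], "twist": 0, "hand": 0},
  {"translation": [0, 0, 0.01], "twist": 0, "hand": 0},
  {"translation": [0, 0, 0.01], "twist": 0, "hand": 0},
  {"translation": [0, 0, 0], "twist": 0, "hand": 0},
  {"translation": [0, 0, 0], "twist": 0, "hand": 0},
])

```text
time: 22.3
tool_pos: [0.478, 0.0061, 0.0255]
tool_rot: [-0.0, 0.696, 0.718, -0.0]
contact_force: [-5.1, -0.5, 10.2]
gripper_width: 0.299
grasp_force: 60.6
```

>>> apply_moves([
  {"translation": [0, 0, 0], "twist": 0, "hand": 0.48},
  {"translation": [0, 0, 0], "twist": 0, "hand": 0.48},
  {"translation": [0, 0, 0], "twist": 0, "hand": 0.48},
  {"translation": [0, 0, -0.15], "twist": 0, "hand": 0.48},
  {"translation": [0, 0, -0.3], "twist": 0, "hand": 0.48},
  {"translation": [0, 0, -0.3], "twist": 0, "hand": 0.48},
])

```text
time: 22.9
tool_pos: [0.4767, 0.0063, 0.0988]
tool_rot: [-0.001, 0.696, 0.718, -0.001]
contact_force: [0.2, 0.2, 1.0]
gripper_width: 0.48
grasp_force: 0.0
```

```bash
python3 plan.py .5866 -.3463 .1 -.026
```

```text
t 22.9 p [0.4767 0.0063 0.0988] th 1.602 dt -1.628 n 17 q6 -0.17 w 0.48 F [0.2 0.2 1. ]
[-0.21, 0.06, -0.0] 0.96
[-0.2, 0.08, -0.0] 0.95
[-0.2, 0.09, -0.0] 0.96
[-0.18, 0.12, -0.0] 0.96
[-0.17, 0.13, -0.0] 0.96
[-0.16, 0.15, -0.0] 0.95
[-0.15, 0.16, -0.01] 0.96
[-0.12, 0.18, 0.0] 0.96
[-0.12, 0.18, 0.0] 0.96
[-0.09, 0.2, 0.0] 0.95
[-0.07, 0.2, 0.0] 0.96
[-0.05, 0.22, 0.0] 0.96
[-0.04, 0.21, 0.0] 0.96
[-0.01, 0.22, -0.0] 0.95
[0.01, 0.21, -0.0] 0.96
[0.03, 0.22, -0.0] 0.96
[0.05, 0.21, -0.0] 0.96
```

>>> apply_moves([
  {"translation": [-0.21, 0.06, 0], "twist": 0.96, "hand": 1},
  {"translation": [-0.2, 0.08, 0], "twist": 0.95, "hand": 1},
  {"translation": [-0.2, 0.09, 0], "twist": 0.96, "hand": 1},
  {"translation": [-0.18, 0.12, 0], "twist": 0.96, "hand": 1},
  {"translation": [-0.17, 0.13, 0], "twist": 0.96, "hand": 1},
  {"translation": [-0.16, 0.15, 0], "twist": 0.95, "hand": 1},
  {"translation": [-0.15, 0.16, 0], "twist": 0.96, "hand": 1},
  {"translation": [-0.12, 0.18, 0], "twist": 0.96, "hand": 1},
])

```text
time: 23.7
tool_pos: [0.5298, -0.1604, 0.0985]
tool_rot: [-0.0, 0.915, 0.404, -0.0]
contact_force: [-0.2, 0.4, -0.1]
gripper_width: 1.002
grasp_force: 0.0
```

>>> apply_moves([
  {"translation": [-0.12, 0.18, 0], "twist": 0.96, "hand": 1},
  {"translation": [-0.09, 0.2, 0], "twist": 0.95, "hand": 1},
  {"translation": [-0.07, 0.2, 0], "twist": 0.96, "hand": 1},
  {"translation": [-0.05, 0.22, 0], "twist": 0.96, "hand": 1},
  {"translation": [-0.04, 0.21, 0], "twist": 0.96, "hand": 1},
  {"translation": [-0.01, 0.22, 0], "twist": 0.95, "hand": 1},
  {"translation": [0.01, 0.21, 0], "twist": 0.96, "hand": 1},
  {"translation": [0.03, 0.22, 0], "twist": 0.96, "hand": 1},
])

```text
time: 24.5
tool_pos: [0.581, -0.3265, 0.0983]
tool_rot: [-0.0, 0.999, 0.033, -0.0]
contact_force: [0.0, 0.0, 0.7]
gripper_width: 1.0
grasp_force: 0.0
```

>>> apply_moves([
  {"translation": [0.05, 0.21, 0], "twist": 0.96, "hand": 1},
  {"translation": [0, 0, 0], "twist": 0, "hand": 1},
  {"translation": [0, 0, 0], "twist": 0, "hand": 1},
])

```text
time: 24.8
tool_pos: [0.5871, -0.3462, 0.0983]
tool_rot: [-0.001, 1.0, -0.013, -0.0]
contact_force: [0.0, -0.2, -0.1]
gripper_width: 1.003
grasp_force: 0.0
```

```bash
python3 plan.py .5866 -.3463 .021 -.026
python3 - <<'E'
from h import *
g=grab_frame("scene")
cv2.imwrite("pics/m7.png",cv2.resize(g[150:350,170:400],None,fx=3,fy=3,interpolation=2)[:,:,::-1])
E
```

```text
t 24.8 p [ 0.5871 -0.3462  0.0983] th -0.025 dt -0.001 n 2 q6 0.95 w 1.0 F [ 0.  -0.2 -0.1]
[-0.0, 0.0, 0.39] 0.0
[-0.0, 0.0, 0.38] 0.01
```

View pics/m7.png

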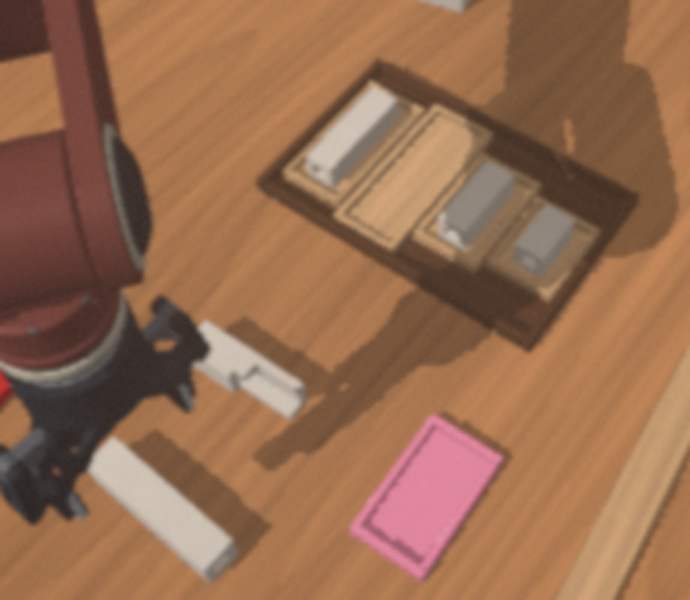

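Three posts are seated in their bays at (355,130), (477,200) and (545,240). The gripper is over post 125 at (165,510). Descending.

>>> apply_moves([
  {"translation": [0, 0, 0.3], "twist": 0, "hand": 1},
  {"translation": [0, 0, 0.3], "twist": 0, "hand": 1},
  {"translation": [0, 0, 0.13], "twist": 0, "hand": 1},
  {"translation": [0, 0, 0.04], "twist": 0, "hand": 1},
  {"translation": [0, 0, 0], "twist": 0, "hand": 0},
  {"translation": [0, 0, 0], "twist": 0, "hand": 0},
  {"translation": [0, 0, 0], "twist": 0, "hand": 0},
  {"translation": [0, 0, 0], "twist": 0, "hand": 0},
])

```text
time: 25.65
tool_pos: [0.5882, -0.3468, 0.0235]
tool_rot: [0.0, 1.0, -0.013, 0.001]
contact_force: [1.0, -0.3, 0.6]
gripper_width: 0.331
grasp_force: 0.0
```

>>> apply_moves([
  {"translation": [0, 0, 0], "twist": 0, "hand": 0},
  {"translation": [0, 0, 0], "twist": 0, "hand": 0},
])

```text
time: 25.85
tool_pos: [0.5884, -0.347, 0.0238]
tool_rot: [0.001, 1.0, -0.013, 0.001]
contact_force: [-1.6, 1.5, 6.5]
gripper_width: 0.293
grasp_force: 58.8
```

>>> apply_moves([
  {"translation": [0, 0, -0.15], "twist": 0, "hand": 0},
  {"translation": [0, 0, -0.3], "twist": 0, "hand": 0},
  {"translation": [0, 0, -0.3], "twist": 0, "hand": 0},
  {"translation": [0, 0, 0], "twist": 0, "hand": 0},
  {"translation": [0, 0, 0], "twist": 0, "hand": 0},
])

```text
time: 26.35
tool_pos: [0.5876, -0.3466, 0.0977]
tool_rot: [0.0, 1.0, -0.013, 0.001]
contact_force: [-0.4, -0.2, -2.0]
gripper_width: 0.291
grasp_force: 59.2
```

```bash
python3 plan.py .545 .008 .097 1.602
```

```text
t 26.35 p [ 0.5876 -0.3466  0.0977] th -0.026 dt 1.628 n 17 q6 0.96 w 0.29 F [-0.4 -0.2 -2. ]
[-0.03, -0.21, 0.0] -0.96
[-0.01, -0.21, 0.0] -0.96
[0.01, -0.21, 0.0] -0.95
[0.03, -0.21, 0.0] -0.96
[0.05, -0.2, 0.0] -0.96
[0.07, -0.2, 0.0] -0.96
[0.08, -0.19, 0.0] -0.95
[0.11, -0.18, 0.0] -0.96
[0.12, -0.17, 0.0] -0.96
[0.14, -0.16, 0.0] -0.96
[0.15, -0.15, 0.0] -0.96
[0.17, -0.13, 0.01] -0.95
[0.17, -0.11, -0.0] -0.96
[0.19, -0.09, -0.0] -0.96
[0.2, -0.08, -0.0] -0.96
[0.2, -0.06, -0.0] -0.95
[0.2, -0.04, -0.0] -0.96
```

>>> apply_moves([
  {"translation": [-0.03, -0.21, 0], "twist": -0.96, "hand": 0},
  {"translation": [-0.01, -0.21, 0], "twist": -0.96, "hand": 0},
  {"translation": [0.01, -0.21, 0], "twist": -0.95, "hand": 0},
  {"translation": [0.03, -0.21, 0], "twist": -0.96, "hand": 0},
  {"translation": [0.05, -0.2, 0], "twist": -0.96, "hand": 0},
  {"translation": [0.07, -0.2, 0], "twist": -0.96, "hand": 0},
  {"translation": [0.08, -0.19, 0], "twist": -0.95, "hand": 0},
  {"translation": [0.11, -0.18, 0], "twist": -0.96, "hand": 0},
])

```text
time: 27.15
tool_pos: [0.5657, -0.178, 0.0941]
tool_rot: [-0.002, 0.932, 0.363, -0.002]
contact_force: [0.3, 0.4, -2.2]
gripper_width: 0.293
grasp_force: 59.2
```

>>> apply_moves([
  {"translation": [0.12, -0.17, 0], "twist": -0.96, "hand": 0},
  {"translation": [0.14, -0.16, 0], "twist": -0.96, "hand": 0},
  {"translation": [0.15, -0.15, 0], "twist": -0.96, "hand": 0},
  {"translation": [0.17, -0.13, 0], "twist": -0.95, "hand": 0},
  {"translation": [0.17, -0.11, 0], "twist": -0.96, "hand": 0},
  {"translation": [0.19, -0.09, 0], "twist": -0.96, "hand": 0},
  {"translation": [0.2, -0.08, 0], "twist": -0.96, "hand": 0},
  {"translation": [0.2, -0.06, 0], "twist": -0.95, "hand": 0},
])

```text
time: 27.95
tool_pos: [0.5453, -0.0113, 0.0943]
tool_rot: [-0.002, 0.728, 0.685, -0.001]
contact_force: [-0.3, 0.3, -3.3]
gripper_width: 0.294
grasp_force: 59.2
```

>>> apply_moves([
  {"translation": [0.2, -0.04, 0], "twist": -0.96, "hand": 0},
  {"translation": [0, 0, 0.25], "twist": 0, "hand": 0},
  {"translation": [0, 0, 0], "twist": 0, "hand": 0},
  {"translation": [0, 0, 0], "twist": 0, "hand": 0},
])

```text
time: 28.35
tool_pos: [0.5427, 0.0079, 0.0698]
tool_rot: [-0.002, 0.696, 0.718, -0.001]
contact_force: [0.1, -0.0, -1.1]
gripper_width: 0.292
grasp_force: 59.4
```

```bash
python3 plan.py .545 .008 .032 1.602
python3 - <<'E'
from h import *
g=grab_frame("scene")
cv2.imwrite("pics/m8.png",cv2.resize(g[130:280,240:400],None,fx=3.7,fy=3.7,interpolation=2)[:,:,::-1])
E
```

```text
t 28.35 p [0.5427 0.0079 0.0698] th 1.602 dt 0.0 n 1 q6 -0.15 w 0.29 F [ 0.1 -0.  -1.1]
[0.0, 0.02, 0.38] -0.0
```

View pics/m8.png

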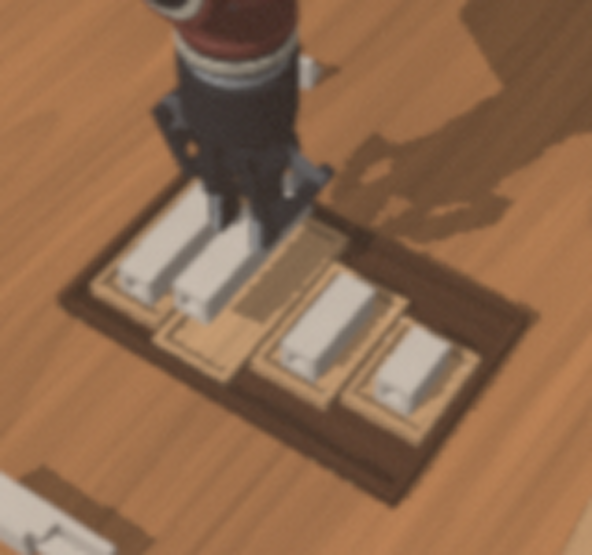

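Post 125 hangs level above its bay at (220,270), and the other three are undisturbed. Lowering.

>>> apply_moves([
  {"translation": [0, 0.02, 0.2], "twist": 0, "hand": 0},
  {"translation": [0, 0, 0.1], "twist": 0, "hand": 0},
  {"translation": [0, 0, 0.05], "twist": 0, "hand": 0},
  {"translation": [0, 0, 0.02], "twist": 0, "hand": 0},
  {"translation": [0, 0, 0.02], "twist": 0, "hand": 0},
  {"translation": [0, 0, 0], "twist": 0, "hand": 0},
  {"translation": [0, 0, 0], "twist": 0, "hand": 0},
])

```text
time: 29.1
tool_pos: [0.547, 0.0078, 0.0335]
tool_rot: [0.0, 0.696, 0.718, 0.0]
contact_force: [-0.4, -0.7, -1.9]
gripper_width: 0.291
grasp_force: 59.4
```

>>> apply_moves([
  {"translation": [0, 0, 0.02], "twist": 0, "hand": 0},
  {"translation": [0, 0, 0.02], "twist": 0, "hand": 0},
  {"translation": [0, 0, 0.01], "twist": 0, "hand": 0},
  {"translation": [0, 0, 0], "twist": 0, "hand": 0},
  {"translation": [0, 0, 0], "twist": 0, "hand": 0},
])

```text
time: 29.6
tool_pos: [0.5465, 0.0079, 0.0278]
tool_rot: [-0.0, 0.696, 0.718, -0.0]
contact_force: [-0.4, -0.6, -2.0]
gripper_width: 0.291
grasp_force: 59.5
```

>>> apply_moves([
  {"translation": [0, 0, 0.01], "twist": 0, "hand": 0},
  {"translation": [0, 0, 0], "twist": 0, "hand": 0},
  {"translation": [0, 0, 0], "twist": 0, "hand": 0},
])

```text
time: 29.9
tool_pos: [0.5466, 0.0079, 0.0278]
tool_rot: [-0.0, 0.696, 0.718, -0.0]
contact_force: [-3.8, 0.1, 5.7]
gripper_width: 0.292
grasp_force: 60.6
```

>>> apply_moves([
  {"translation": [0, 0, 0], "twist": 0, "hand": 0.5},
  {"translation": [0, 0, 0], "twist": 0, "hand": 0.5},
  {"translation": [0, 0, 0], "twist": 0, "hand": 0.5},
  {"translation": [0, 0, -0.15], "twist": 0, "hand": 0.5},
  {"translation": [0, 0, -0.4], "twist": 0, "hand": 0.5},
  {"translation": [0, 0, -0.4], "twist": 0, "hand": 0.5},
  {"translation": [0, 0, -0.4], "twist": 0, "hand": 0.5},
])

```text
time: 30.6
tool_pos: [0.5465, 0.0079, 0.1644]
tool_rot: [0.0, 0.696, 0.718, 0.0]
contact_force: [0.7, 0.7, -0.3]
gripper_width: 0.497
grasp_force: 0.0
```

>>> apply_moves([
  {"translation": [-0.4, 0, 0], "twist": 0, "hand": 0.5},
  {"translation": [-0.4, 0, 0], "twist": 0, "hand": 0.5},
  {"translation": [-0.4, 0, 0], "twist": 0, "hand": 0.5},
  {"translation": [-0.4, 0, 0], "twist": 0, "hand": 0.5},
  {"translation": [-0.4, 0, 0], "twist": 0, "hand": 0.5},
  {"translation": [-0.4, 0, 0], "twist": 0, "hand": 0.5},
  {"translation": [0, 0, 0], "twist": 0, "hand": 0.5},
  {"translation": [0, 0, 0], "twist": 0, "hand": 0.5},
])

```text
time: 31.4
tool_pos: [0.554, -0.2327, 0.1628]
tool_rot: [0.0, 0.697, 0.717, 0.0]
contact_force: [0.6, -0.3, -0.3]
gripper_width: 0.499
grasp_force: 0.0
```

Run:
```python
from h import *
g=grab_frame("scene");f=grab_frame("top")
cv2.imwrite("pics/m9.png",cv2.resize(cv2.hconcat([g[120:280,220:400],f[130:290,230:380]]),None,fx=2.4,fy=2.4,interpolation=2)[:,:,::-1])
```

```text
(no output)
```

View pics/m9.png

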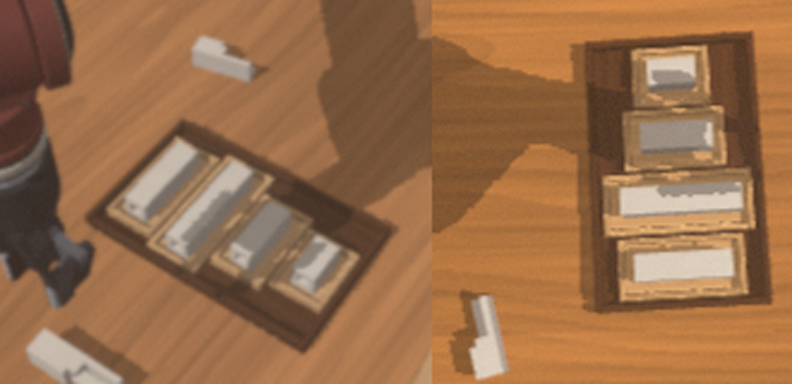

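All four posts lie flat in their bays, and both broken posts are untouched. In the top half of the picture the posts are at (672,75), (677,135), (680,198) and (684,265).

```bash
python3 -c "from plant import *;print(job_done())"
```

```text
the job is handed in; nothing more can be done
None
```

All four whole posts lie flat in their matching bays, each lowered to contact before release, and neither broken post was moved; the job was handed in at about 31.5 s on the robot's clock, and its verdict was not reported back.

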